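# Slide the wax tin along the fence to under the dust hood

### The arm

A 7-joint arm with a two-finger parallel gripper is mounted at the origin on the work surface. World frame = base frame: x ahead of the robot, y to its left, z up, the work surface at z = 0. Lengths are in m, angles in rad, forces in N, time in s.
With the tool pointing down it reaches from about 0.4 to 0.85 m from the base axis. Payload 10.4 kg.
Tool frame: the origin (TCP) lies where the fingers leave the gripper's body, on its centre line; the fingertips stand 73 mm ahead of it and the grasp point (between the pads) lies 54 mm ahead of it; z points along the fingers, y is the direction in which the jaws open and shut (so a half turn about z gives the same grasp; the last joint's range is limited). The gripper opens to 85 mm and grips with 20 to 120 N. Pads are 22 mm wide; open, the fingers measure 114 mm over their backs; the gripper's body (76 mm by 85 mm) begins 54 mm behind the grasp point. The pads swing forward as they close: fully open they stand 13 mm farther back than shut.
Start: joints at [-1.335, 0.332, -0.065, 1.46, 0.022, 1.35, -0.088], TCP at [0.16, 0.604, 0.304] pointing down, gripper open.
Joint ranges: [-2.6, 2.6], [-0.5, 2.12], [-1.47, 1.34], [0.16, 2.42], [-1.27, 4.41], [0.06, 2.06], [-2.6, 2.6]. Speed limits (rad/s): [2.22, 2.22, 2.79, 2.79, 3.14, 3.14, 3.14].

### API

Orientations are given as a unit quaternion [x, y, z, w].
In Python, from workcell import get_obs, camera, camera_model, hand_in gives the robot as it stands.
- The arm moves only by the shell command python3 -m crank 'ROWS' [FORCE]. ROWS is text: rows parted by semicolons, each of 7 numbers parted by spaces: the shift along the tool's x, y, z in units of 40 mm (1.0 is 40 mm), then the turn, a rotation vector about the tool's x, y, z in units of 8 degrees (1.0 is 8 degrees), then the finger opening in mm, from 0 to 85.4. In form: x y z ax ay az jaw; .... A call has exactly 10 rows; each row shifts and turns the pose as measured when the row begins, along the tool's axes as they then stand; what a row does not reach is not made up. A row lasts 1/10 s, in which the tool goes at most 50 mm and 8.59 degrees, less where a joint would pass 70% of its speed; a pose out of reach is approached as far as the arm can. A call is refused whole if a number of a shift passes 1 or a number of a turn 1, either way. A call with a gripper value outside its range is refused whole. The fingers move at their own pace and stop on an object; FORCE is the grip in N (left out, the last holds). Time passes only in rows, so rows that do not move let the fingers close, or fill a call up. It gives the time, the measured TCP pose, the force and the opening at its end, in the units of the state.
- get_obs(): the state, without advancing time (a new reading comes with each control period).
- camera(name): name is "side" or "top" or "wrist"; returns (picture, depth): 400x640x3 uint8, red, green, blue; 400x640 float32, m along the optical axis (not along the pixel's ray), 0 where there is no reading.
- camera_model(name): a dict with "fx", "fy", "cx", "cy" (pixels), "position" and "rotation" of the camera in the world; the wrist camera has in their place "hand_eye" (4x4, takes a point from camera to tool coordinates, whose origin is the TCP and whose axes are the flange's). Camera axes: x right, y up, looking along -z (the intrinsics and any distortion apply to the point x, -y, -z); pixel columns grow to the right and rows downward; lengths in m; the calibration is good to about 2 mm. A picture is of the moment at which its call begins: read the wrist's pose just before it. camera_model takes no time and is no camera call.
- hand_in(): hands the job in, once; it reports no verdict.
The state is a dict: "clock": time; "joint_pos": joint angles; "joint_velocities": joint speeds; "tau": joint torques, N m; "position": TCP position; "ee_rot": TCP orientation; "ft_force": force on the tool from outside, world axes, zero at the start; "torque": the same for the moment, N m; "grip_width": opening from 0.0 (shut) to 1.0 (fully open).
Only numpy, scipy, OpenCV 4.12 (cv2) and the standard library are available. Lean on these libraries where they do the work, as an engineer would, in place of code of your own. Each camera call takes 0.05 s, during which the arm holds its last target.

### The job

Draw the T-shaped wooden pusher out of its sleeve (you will have to put it down and take it again nearer its tail to reach far enough) and with its broad cork-faced head push the round wax tin along the fence, keeping the tin close to the fence all the way, until it stands midway along the inside of the clear dust hood. Touch the tin only with the pusher's head, never with the gripper or the pusher's tail end, and leave the other things on the desk where they are. Then draw the pusher back and leave it lying on the desk with its head clear of the hood.

Things in the scene. Friction and masses are not known exactly. Their poses are not given: they have to be found in the camera images.
- tin_center (a point): centre (25 mm above its underside) of the round flat metal wax tin, 100 mm diameter, 50 mm tall, about 0.3 to 0.65 kg, standing on the desk with its side 2 mm from the fence; too broad for most grippers
- pusher_center (a point): middle of the pusher, a loose birch T (0.15 kg) lying on the desk: 210 mm long, handle 20 mm wide and 40 mm tall, head a cross bar 70 mm wide, 16 mm thick along the handle, 40 mm tall. x runs from tail to head, z up; the point is half-way along and 20 mm above the underside; head face at x = +105 mm, tail end at -105 mm; it balances about 15 mm from here towards the head
- pusher_head (a point): centre of the pusher's cork face, 20 mm above its underside; x points out of the face
- pusher_tail (a point): centre of the pusher's tail end, 20 mm above its underside
- sleeve: fixed dark wooden sleeve holding the pusher's tail: 165 mm long (x), 50 wide, 54 tall; channel 28 mm wide, 47 tall, open only at the +x end (mouth, 82.5 mm from the origin). Origin: centre of its underside. At the start the pusher's head face is 62 to 70 mm out of the mouth, with about 50 mm of handle bare behind the head; it comes out along +x, 148 mm at most
- fence: fixed straight wooden fence on the desk, 860 mm long (its y), 20 mm thick, 40 mm tall. Origin: at desk level, mid-length, on the face towards the robot; x points through the fence away from the robot, so the tin's centre starts at x = -52 mm. It stands slightly askew in the room
- hood: fixed clear acrylic tunnel against the fence, left or right (the tin is at the other side), 250 mm long (its y, along the fence), open at both ends. Origin: desk level, mid-length, 52 mm before the fence's face; x towards the fence. Roof underside 62 mm, top 68 mm (clips 72 mm), 25 mm past the fence's face; front panel 5 mm thick, its inner face at x = -68 mm, so 120 mm wide inside
- dresser_center (a point): bystander, loose: painted doll's dresser 64 x 100 mm, 114 mm tall, front right; point half-way up
- anvil_center (a point): bystander, loose: cast-iron mini anvil, about 106 mm long (x, from -63 to +43 mm), 50 mm wide, 56 mm tall, beyond the fence; point half-way up
- chair_center (a point): bystander, loose: beechwood doll's rocking chair, about 140 x 75 mm, 139 mm tall, front right; point 52 mm up at its seat
- square_center (a point): bystander, loose: small try square lying flat beyond the fence, 130 x 85 mm, 14 mm thick
- gluejar_center (a point): bystander, loose: lidded jar, 64 mm diameter, 85 mm tall, at the left; point half-way up
- tin: the same wax tin, origin at the centre of its underside
- pusher: the same pusher, origin on its underside half-way along
Things that resemble listed ones, but are neither listed nor needed, are in the scene too. Leave any purple look-alike of the pusher alone.

How it is judged:
By the outcome, as a careful person would: the job done as asked, in the order asked, and still so for the second after the job is handed in, with the robot touching nothing.
It also fails if it takes over 67 s, if anything falls off the work surface, if the arm or the gripper's body presses on something with over 40 N, if the wrist force passes 120 N, or if a joint passes its speed limit or range.

## Working session

There is one attempt and no reset: what is moved stays moved. The work goes in short steps, Python scripts to look and compute and a shell command to move; the robot and the scene stay as the last step left them, time stands still between calls to the robot, and variables do not carry over. Pictures are saved under pics/ and viewed, and the job is handed in when it is done.

```bash
ls; mkdir -p pics; python3 - <<'E'
from workcell import *
import cv2, numpy as np
o=get_obs(); print(o)
for n in ["side","top","wrist"]:
    p,d=camera(n); cv2.imwrite(f"pics/{n}0.png",p[:,:,::-1]); np.save(f"pics/{n}0.npy",d)
    print(n,camera_model(n))
E
```

```text
pics
{'clock': 0.0, 'joint_pos': array([-1.33462833,  0.33283098, -0.0647171 ,  1.46100425,  0.02159317,
        1.34991161, -0.08849933]), 'joint_velocities': array([ 0.00150923, -0.0010879 , -0.000534  ,  0.00064424, -0.00104031,
        0.00051757,  0.00013399]), 'tau': array([-5.63116118e-04, -6.25439286e+01,  4.88117512e-02, -3.91606021e+01,
        1.62328844e-02,  9.64650797e-03,  1.15056773e-05]), 'position': array([0.15984488, 0.60390175, 0.30311139]), 'ee_rot': array([ 1.29004611e-01,  9.91643726e-01, -7.26539693e-04, -6.45527434e-05]), 'ft_force': array([-0.80944968, -0.60580885, -1.00495855]), 'torque': array([0.02200921, 0.00770256, 0.02643412]), 'grip_width': 0.9977609814554137}
side {'fx': 368.94675311699683, 'fy': 368.94675311699683, 'cx': 313.5156622365849, 'cy': 195.55827903181194, 'position': array([ 0.3897402 , -0.72013738,  0.9599492 ]), 'rotation': array([ 0.34880985, -0.02161373, -0.05081127,  0.93556547])}
top {'fx': 374.2871509476273, 'fy': 374.2871509476273, 'cx': 319.1550984207422, 'cy': 195.49582461604626, 'position': array([0.42336761, 0.06966925, 1.26367181]), 'rotation': array([ 0.02591887, -0.01539776, -0.70493754,  0.70862838])}
wrist {'fx': 322.03178400545255, 'fy': 322.03178400545255, 'cx': 318.7629340926224, 'cy': 198.54867339925988, 'hand_eye': array([[ 5.39321613e-04,  9.47944206e-01,  3.18436009e-01,
         8.26816661e-02],
       [ 9.99999702e-01, -6.87071365e-04,  3.51668354e-04,
         3.38301600e-05],
       [ 5.52150242e-04,  3.18435725e-01, -9.47944294e-01,
        -6.85887089e-02],
       [ 0.00000000e+00,  0.00000000e+00,  0.00000000e+00,
         1.00000000e+00]])}
```

View pics/side0.png

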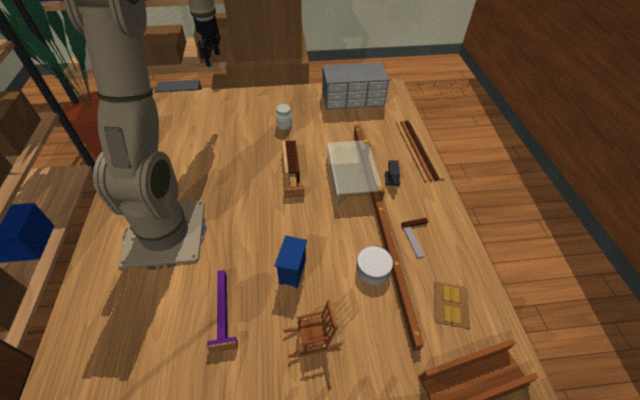

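View pics/top0.png

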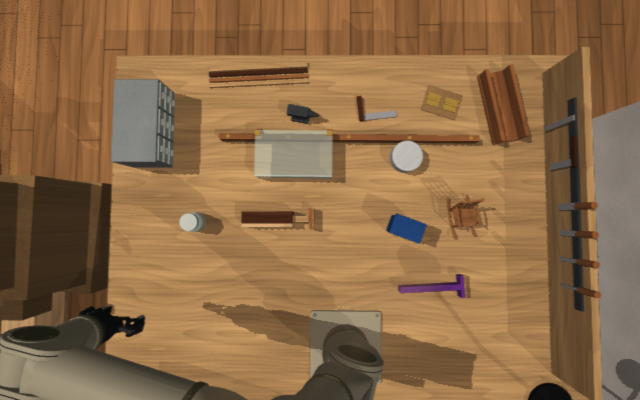

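View pics/wrist0.png

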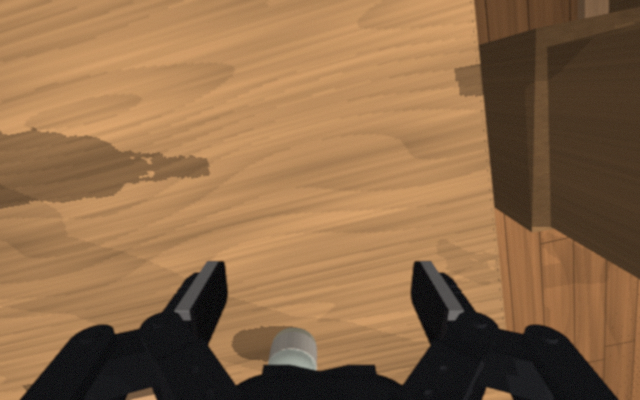

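The pusher candidates in the top view are the birch T in the dark sleeve (head about (311,219), sleeve about (267,219)) and the purple T at (435,287). By the description I choose the one in the sleeve. The hood is at (293,155), to the left in +y, and the tin at (407,156). Next I check with a close crop and measure.

```bash
cat > h.py <<'E'
import numpy as np, cv2
from scipy.spatial.transform import Rotation as R
from workcell import *
def wrist_pose(o=None):
    o=o or get_obs(); return R.from_quat(o['ee_rot']).as_matrix(), np.array(o['position'])
def cam(n,o=None):
    m=camera_model(n)
    if n=='wrist':
        Rt,p=wrist_pose(o); H=m['hand_eye']; return m,Rt@H[:3,:3],Rt@H[:3,3]+p
    return m,R.from_quat(m['rotation']).as_matrix(),np.array(m['position'])
def ray(n,u,v,o=None):
    m,Rm,p=cam(n,o); d=np.array([(u-m['cx'])/m['fx'],-(v-m['cy'])/m['fy'],-1.]); return p,Rm@d
def at_z(n,u,v,z,o=None):
    p,d=ray(n,u,v,o); return p+d*(z-p[2])/d[2]
def cloud(n,depth,o=None):
    m,Rm,p=cam(n,o); v,u=np.mgrid[0:400,0:640]
    c=np.stack([(u-m['cx'])/m['fx']*depth,-(v-m['cy'])/m['fy']*depth,-depth],-1)
    w=c@Rm.T+p; w[depth<=0]=np.nan; return w
def proj(n,P,o=None):
    m,Rm,p=cam(n,o); c=(np.atleast_2d(P)-p)@Rm; return np.stack([m['cx']+m['fx']*c[:,0]/-c[:,2], m['cy']-m['fy']*c[:,1]/-c[:,2]],-1)
def tri(n1,u1,n2,u2):
    p,d=ray(n1,*u1);q,e=ray(n2,*u2); A=np.stack([d,-e],1); s=np.linalg.lstsq(A,q-p,rcond=None)[0]
    a=p+s[0]*d;b=q+s[1]*e; return (a+b)/2,np.linalg.norm(a-b)
E
python3 - <<'E'
from h import *
p=cv2.imread('pics/top0.png'); q=cv2.imread('pics/side0.png')
a=cv2.resize(p[190:250,225:330],None,fx=6,fy=6,interpolation=cv2.INTER_CUBIC)
b=cv2.resize(q[125:210,265:315],None,fx=4,fy=4,interpolation=cv2.INTER_CUBIC)
c=np.zeros((360,840,3),np.uint8); c[:360,:630]=a; c[:340,632:832]=b
cv2.imwrite('pics/crop1.png',cv2.resize(c,(798,342)))
d=np.load('pics/top0.npy'); w=cloud('top',d)
for u,v in [(250,219),(270,219),(290,219),(302,219),(311,212),(311,219),(311,226),(407,156),(230,138),(470,139),(350,138),(293,160),(262,160),(327,160),(355,220),(355,260)]:
    print((u,v),w[v,u].round(3))
E
```

```text
(250, 219) [0.417 0.311 0.054]
(270, 219) [0.417 0.246 0.058]
(290, 219) [0.418 0.181 0.056]
(302, 219) [0.418 0.144 0.04 ]
(311, 212) [0.441 0.114 0.039]
(311, 219) [0.418 0.114 0.043]
(311, 226) [0.395 0.114 0.042]
(407, 156) [ 0.625 -0.197  0.05 ]
(230, 138) [0.684 0.384 0.043]
(470, 139) [ 0.683 -0.405  0.043]
(350, 138) [ 0.685 -0.012  0.043]
(293, 160) [0.607 0.172 0.07 ]
(262, 160) [0.608 0.274 0.063]
(327, 160) [0.608 0.063 0.068]
(355, 220) [ 0.415 -0.032  0.003]
(355, 260) [ 0.282 -0.032  0.003]
```

View pics/crop1.png

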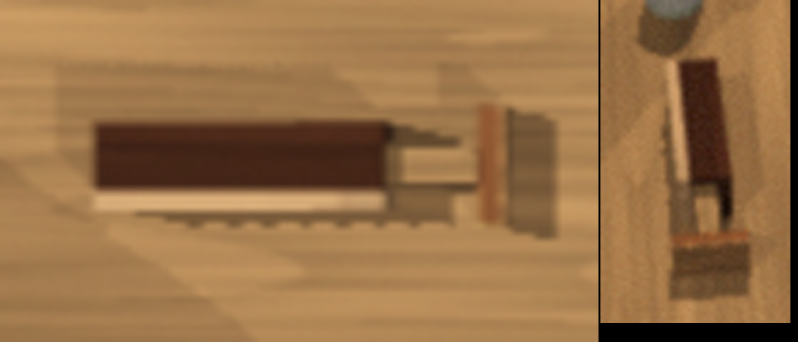

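```bash
python3 - <<'E'
from h import *
p=cv2.imread('pics/top0.png'); 
a=cv2.resize(p[120:200,215:345],None,fx=6,fy=6,interpolation=cv2.INTER_CUBIC); cv2.imwrite('pics/crop2.png',a)
a=cv2.resize(p[115:180,370:500],None,fx=6,fy=6,interpolation=cv2.INTER_CUBIC); cv2.imwrite('pics/crop3.png',a)
for n in ['top','side']:
    d=np.load(f'pics/{n}0.npy'); w=cloud(n,d); X,Y,Z=w[...,0],w[...,1],w[...,2]
    # fence top
    m=(Z>0.033)&(Z<0.05)&(X>0.655)&(X<0.73)&(Y>-0.45)&(Y<0.43)&~((Y>0.02)&(Y<0.3))
    y=Y[m];x=X[m]; out=[]
    for c in np.arange(-0.42,0.42,0.02):
        s=(abs(y-c)<0.01)
        if s.sum()>3: out.append((c,x[s].min(),x[s].max(),np.median(x[s])))
    out=np.array(out); print(n,'Y range',y.min(),y.max(),'Z',np.median(Z[m]))
    for k in (1,2,3): f=np.polyfit(out[:,0],out[:,k],1); print(k,f, np.abs(np.polyval(f,out[:,0])-out[:,k]).max())
    # tin
    m=(Z>0.042)&(Z<0.058)&(X>0.55)&(X<0.72)&(Y>-0.3)&(Y<-0.1)
    c,r=cv2.minEnclosingCircle(np.stack([X[m],Y[m]],1).astype(np.float32)); print('tin',c,r,Z[m].mean(), X[m].mean(),Y[m].mean())
    m=(Z>0.045)&(Z<0.065)&(X>0.38)&(X<0.46)&(Y>0.15)&(Y<0.36)
    P=np.stack([X[m],Y[m]],1); print('sleeve',cv2.minAreaRect((P*1000).astype(np.float32)))
    m=(Z>0.03)&(Z<0.05)&(X>0.35)&(X<0.48)&(Y>0.05)&(Y<0.128)
    P=np.stack([X[m],Y[m]],1); print('head',cv2.minAreaRect((P*1000).astype(np.float32)),P.mean(0))
    m=(Z>0.055)&(Z<0.08)&(X>0.5)&(X<0.75)&(Y>0.0)&(Y<0.33)
    P=np.stack([X[m],Y[m]],1); print('hood',cv2.minAreaRect((P*1000).astype(np.float32)),P.min(0),P.max(0))
E
```

```text
top Y range -0.4387692765266539 0.4230593196325111 Z 0.04032407087510603
1 [0.01198131 0.6763212 ] 0.01697183622206766
2 [0.00674149 0.69890328] 0.0031326135116221954
3 [0.00618029 0.68835374] 0.0022537050553935734
tin (0.6738539338111877, -0.19673334062099457) 0.09807223826646805 0.04994682165395768 0.6319674063954842 -0.19715131422535556
sleeve ((418.8485412597656, 250.32757568359375), (48.62349319458008, 175.0474395751953), 0.3394840359687805)
head ((419.574951171875, 117.55487823486328), (68.59938049316406, 19.799100875854492), 0.47819989919662476) [0.41957345 0.11540272]
hood ((634.1320190429688, 171.91473388671875), (250.0006866455078, 157.45950317382812), 89.66679382324219) [0.55530685 0.04703665] [0.71352321 0.29657453]
side Y range -0.43732611318490844 0.4255886894881097 Z 0.04017835246362794
1 [0.01283859 0.67587558] 0.018263472066878395
2 [0.00556734 0.69889412] 0.0012249904749698226
3 [0.00680733 0.68781759] 0.0034156588173441804
tin (0.6750024557113647, -0.20081312954425812) 0.0987560823559761 0.04980750211126981 0.629743796558137 -0.200541336563828
sleeve ((418.2085266113281, 257.095703125), (49.98178482055664, 170.80108642578125), 0.47713780403137207)
head ((418.7151184082031, 115.99296569824219), (69.51268005371094, 22.211700439453125), 1.5881714820861816) [0.41901499 0.11298123]
hood ((632.9013671875, 173.2775115966797), (157.59458923339844, 258.79425048828125), 0.12255238741636276) [0.55430053 0.04376139] [0.71195561 0.30268079]
```

View pics/crop2.png

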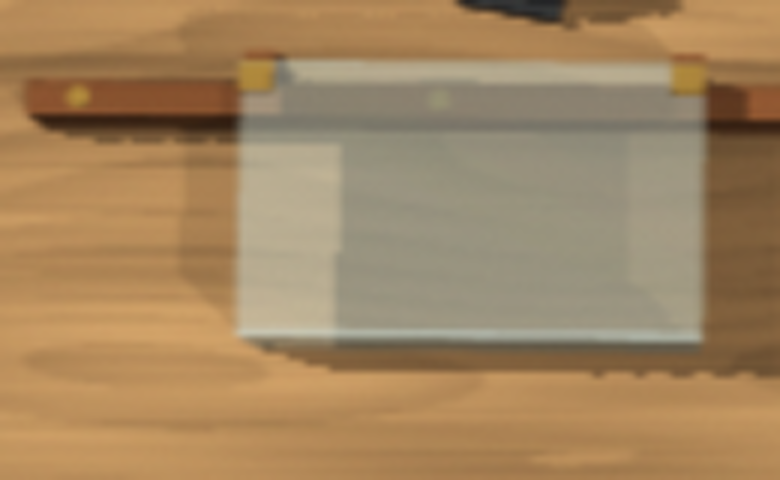

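View pics/crop3.png

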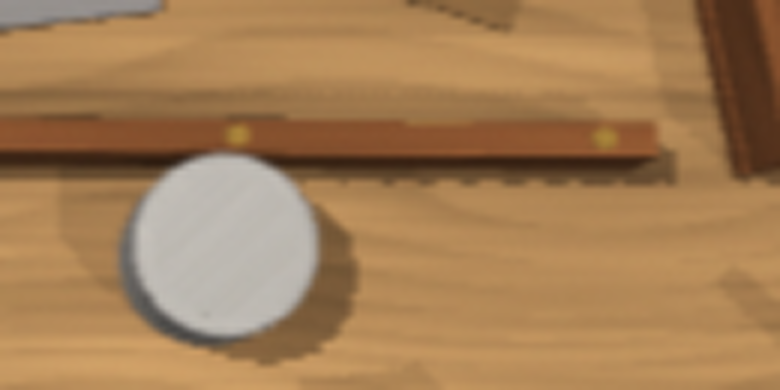

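```bash
cat >> h.py <<'E'
def goal(xyz,yaw_y,tilt=None):
    """needed shift from current pose to TCP xyz with tool y at world yaw (deg), tool down: tool units"""
    o=get_obs(); Rt,p=wrist_pose(o); a=np.radians(yaw_y)
    y=np.array([np.cos(a),np.sin(a),0]); z=np.array([0,0,-1.]); G=np.stack([np.cross(y,z),y,z],1)
    d=Rt.T@(np.array(xyz)-p); r=R.from_matrix(Rt.T@G).as_rotvec(degrees=True)
    d2=G.T@(np.array(xyz)-p)
    print('t',round(o['clock'],2),'pos',p.round(4),'tooly yaw',np.degrees(np.arctan2(Rt[1,1],Rt[0,1])).round(2),'j',np.round(o['joint_pos'],2))
    print('shift units (tool now)',(d/.04).round(2),'turn units',(r/8).round(2),'| shift in goal frame',(d2/.04).round(2),'F',np.round(o['ft_force'],1),'grip',round(o['grip_width']*85.4,1))
E
python3 -m crank '-.85 -.85 0 0 0 0 85;-.85 -.85 0 0 0 0 85;-.85 -.85 0 0 0 0 85;-.85 -.85 0 0 0 0 85;-.85 -.85 0 0 0 0 85;-.85 -.85 0 0 0 0 85;-.85 -.85 0 0 0 0 85;-.85 -.85 0 0 0 0 85;-.85 -.85 0 0 0 0 85;-.85 -.85 0 0 0 0 85'
python3 -c "
from h import *
goal([.4187,.146,.25],0)
for u in (241.7,293.1): print(at_z('top',u,217,.054))
for u in (308.9,313.2): print(at_z('top',u,219,.04))"
```

```text
clock: 1.15
position: [0.4051, 0.1775, 0.2997]
ee_rot: [0.123, 0.992, -0.001, -0.002]
ft_force: [0.8, 0.7, 0.5]
grip_width: 0.995
t 1.15 pos [0.4051 0.1775 0.2997] tooly yaw 75.83 j [-0.85 -0.09  0.32  1.93  0.03  1.3   0.78]
shift units (tool now) [-0.53 -0.68  1.24] turn units [-0.04 -0.01  9.48] | shift in goal frame [-0.79  0.34  1.24] F [0.8 0.7 0.5] grip 85.0
[0.42317437 0.3382151  0.054     ]
[0.42411319 0.17165726 0.054     ]
[0.41789466 0.12113579 0.04      ]
[0.41797492 0.10709339 0.04      ]
```

```bash
python3 -m crank '0 0 .1 0 0 .95 85;0 0 .1 0 0 .95 85;0 0 .1 0 0 .95 85;0 0 .1 0 0 .95 85;0 0 .1 0 0 .95 85;0 0 .1 0 0 .95 85;0 0 .1 0 0 .95 85;0 0 .1 0 0 .95 85;0 0 .1 0 0 .95 85;0 0 .1 0 0 .95 85'
python3 - <<'E'
from h import *
goal([.4187,.146,.25],0)
o=get_obs(); p,d=camera('wrist'); cv2.imwrite('pics/w1.png',p[:,:,::-1]); np.save('pics/w1.npy',d)
w=cloud('wrist',d,o); X,Y,Z=w[...,0],w[...,1],w[...,2]
m=(Z>.045)&(Z<.065)&(X>.38)&(X<.46)&(Y>.15)&(Y<.36); print('sleeve',cv2.minAreaRect((np.stack([X[m],Y[m]],1)*1000).astype(np.float32)),np.median(Z[m]))
m=(Z>.03)&(Z<.048)&(X>.37)&(X<.47)&(Y>.07)&(Y<.125); print('head',cv2.minAreaRect((np.stack([X[m],Y[m]],1)*1000).astype(np.float32)),np.median(Z[m]) if m.any() else 0)
E
```

```text
clock: 2.15
position: [0.4076, 0.1685, 0.2578]
ee_rot: [0.729, 0.684, -0.002, -0.001]
ft_force: [-0.4, 0.7, 1.1]
grip_width: 0.996
t 2.15 pos [0.4076 0.1685 0.2578] tooly yaw -3.68 j [-0.78 -0.05  0.28  1.99  0.02  1.21 -0.57]
shift units (tool now) [-0.54  0.31  0.2 ] turn units [-0.03  0.02 -0.46] | shift in goal frame [-0.56  0.28  0.2 ] F [-0.4  0.7  1.1] grip 85.1
sleeve ((415.8516845703125, 245.18954467773438), (50.11689376831055, 140.1239013671875), 0.49441295862197876) 0.05260003493303289
head ((416.3137512207031, 115.71783447265625), (18.376081466674805, 69.43606567382812), 89.71603393554688) 0.03846902553225945
```

View pics/w1.png

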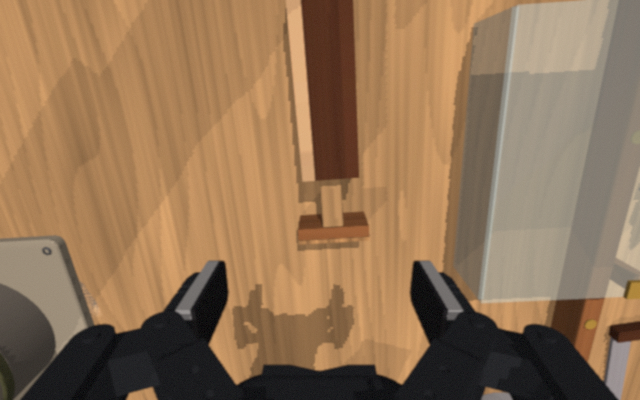

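```bash
python3 -m crank '-.2 .08 0 0 0 -.23 85;-.2 .08 0 0 0 -.23 85;-.15 .06 .3 0 0 0 85;0 0 .6 0 0 0 85;0 0 .6 0 0 0 85;0 0 .6 0 0 0 85;0 0 .5 0 0 0 85;0 0 .3 0 0 0 85;0 0 0 0 0 0 85;0 0 0 0 0 0 85'
python3 - <<'E'
from h import *
goal([.4175,.1455,.079],0)
o=get_obs(); p,d=camera('wrist'); cv2.imwrite('pics/w2.png',p[:,:,::-1])
E
```

```text
clock: 3.2
position: [0.4131, 0.1431, 0.1325]
ee_rot: [0.705, 0.709, -0.004, -0.001]
ft_force: [-0.7, -0.4, 0.9]
grip_width: 0.997
t 3.2 pos [0.4131 0.1431 0.1325] tooly yaw 0.37 j [-0.75  0.11  0.32  2.13 -0.04  0.92 -0.39]
shift units (tool now) [0.07 0.12 1.34] turn units [-0.06  0.03  0.05] | shift in goal frame [0.06 0.11 1.34] F [-0.7 -0.4  0.9] grip 85.1
```

View pics/w2.png

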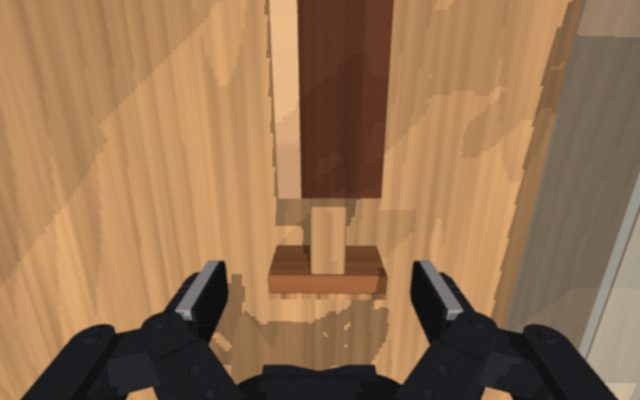

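The handle shows at (328,240), 4 mm to the +x side of the jaw middle at 320, which agrees with the computed shift. I descend.

```bash
python3 -m crank '.04 .06 0 -.03 0 0 85;.03 .06 0 -.03 0 0 85;0 0 .4 0 0 0 85;0 0 .4 0 0 0 85;0 0 .3 0 0 0 85;0 0 .2 0 0 0 85;0 0 .07 0 0 0 85;0 0 0 0 0 0 85;0 0 0 0 0 0 85;0 0 0 0 0 0 85'
python3 - <<'E'
from h import *
goal([.4175,.1455,.079],0)
for n in ('wrist','side'):
    p,d=camera(n); cv2.imwrite(f'pics/{n}3.png',p[:,:,::-1] if n=='wrist' else cv2.resize(p[110:220,240:360,::-1],None,fx=5,fy=5))
E
```

```text
clock: 4.25
position: [0.4231, 0.1488, 0.0814]
ee_rot: [0.704, 0.71, 0.005, 0.004]
ft_force: [-0.1, -0.3, 0.1]
grip_width: 0.997
t 4.25 pos [0.4231 0.1488 0.0814] tooly yaw 0.46 j [-0.73  0.21  0.31  2.15 -0.09  0.77 -0.35]
shift units (tool now) [-0.08 -0.14  0.06] turn units [ 0.09 -0.02  0.06] | shift in goal frame [-0.08 -0.14  0.06] F [-0.1 -0.3  0.1] grip 85.1
```

View pics/wrist3.png

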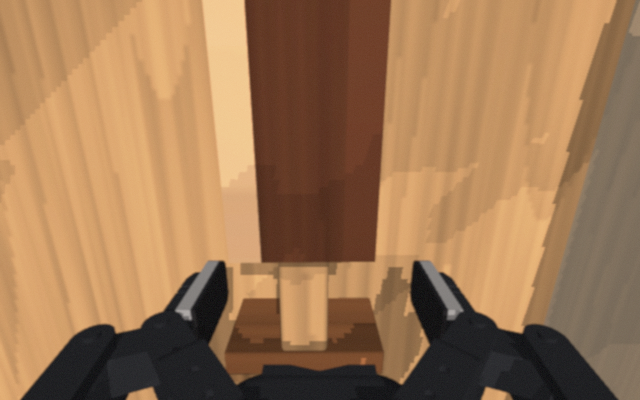

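View pics/side3.png

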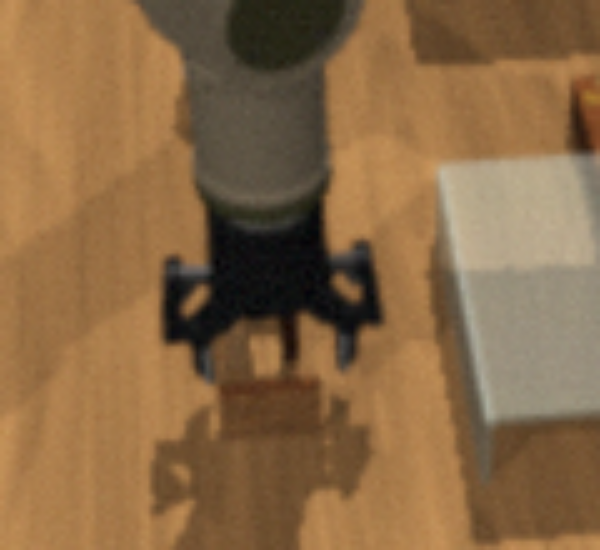

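```bash
python3 -m crank '-.06 -.12 .04 .05 0 .03 85;0 0 0 0 0 0 85;0 0 0 0 0 0 85;0 0 0 0 0 0 15;0 0 0 0 0 0 15;0 0 0 0 0 0 15;0 0 0 0 0 0 15;0 0 0 0 0 0 15;0 0 0 0 0 0 15;0 0 0 0 0 0 15' 70
python3 - <<'E'
from h import *
goal([.4175,.1455,.079],0)
for n in ('wrist','side'):
    p,d=camera(n); cv2.imwrite(f'pics/{n}4.png',p[:,:,::-1] if n=='wrist' else cv2.resize(p[110:220,240:360,::-1],None,fx=5,fy=5))
E
```

```text
clock: 5.35
position: [0.4182, 0.1464, 0.0803]
ee_rot: [0.706, 0.708, 0.003, 0.001]
ft_force: [0.2, 0.6, -0.3]
grip_width: 0.226
t 5.35 pos [0.4182 0.1464 0.0803] tooly yaw 0.2 j [-0.73  0.21  0.32  2.16 -0.09  0.78 -0.35]
shift units (tool now) [-0.02 -0.02  0.03] turn units [ 0.04 -0.02  0.03] | shift in goal frame [-0.02 -0.02  0.03] F [ 0.2  0.6 -0.3] grip 19.3
```

View pics/wrist4.png

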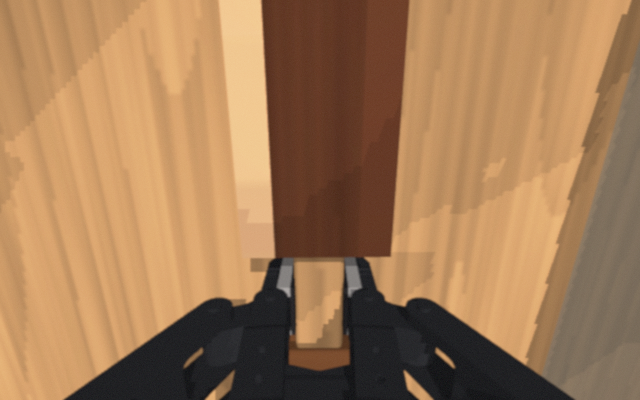

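```bash
python3 -m crank '-.3 0 0 0 0 0 15;-.4 0 0 0 0 0 15;-.5 0 0 0 0 0 15;-.5 0 0 0 0 0 15;-.5 0 0 0 0 0 15;-.5 0 0 0 0 0 15;-.5 0 0 0 0 0 15;-.5 0 0 0 0 0 15;-.5 0 0 0 0 0 15;-.3 0 0 0 0 0 15' 80
python3 - <<'E'
from h import *
goal([.4175,-.04,.12],0)
p,d=camera('top'); cv2.imwrite(f'pics/top5.png',p[:,:,::-1])
E
```

```text
clock: 6.45
position: [0.4183, -0.0441, 0.0804]
ee_rot: [0.705, 0.709, 0.005, 0.001]
ft_force: [0.8, 1.6, 0.9]
grip_width: 0.219
t 6.45 pos [ 0.4183 -0.0441  0.0804] tooly yaw 0.29 j [-0.44  0.17  0.47  2.22 -0.12  0.76  0.11]
shift units (tool now) [ 0.11 -0.01 -0.99] turn units [ 0.06 -0.04  0.04] | shift in goal frame [ 0.1  -0.02 -0.99] F [0.8 1.6 0.9] grip 18.7
```

View pics/top5.png

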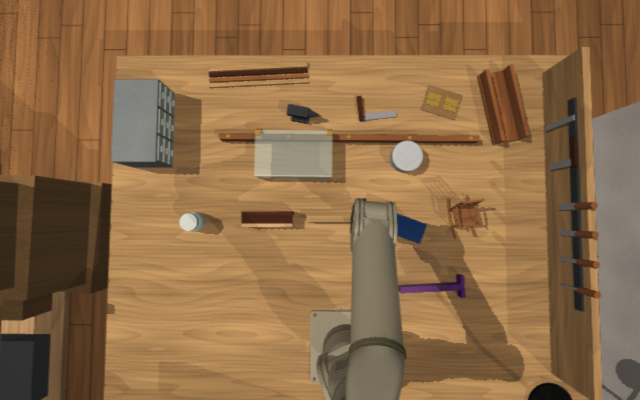

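```bash
python3 -m crank '0 0 -.5 0 0 0 15;0 0 -.6 0 0 -1 15;0 0 0 0 0 -1 15;0 0 0 0 0 -1 15;0 0 0 0 0 -1 15;0 0 0 0 0 -1 15;0 0 0 0 0 -1 15;0 0 0 0 0 -1 15;0 0 0 0 0 -1 15;0 0 0 0 0 -1 15' 80
python3 - <<'E'
from h import *
goal([.571,-.05,.12],90)
E
```

```text
clock: 7.5
position: [0.4124, -0.0495, 0.1237]
ee_rot: [0.134, 0.991, 0.002, 0.001]
ft_force: [0.1, 0.7, -2.2]
grip_width: 0.223
t 7.5 pos [ 0.4124 -0.0495  0.1237] tooly yaw 74.65 j [-0.39  0.06  0.42  2.2  -0.04  0.88  1.35]
shift units (tool now) [-3.83  1.04  0.1 ] turn units [ 0.03  0.02 -1.92] | shift in goal frame [-3.97 -0.01  0.09] F [ 0.1  0.7 -2.2] grip 19.1
```

```bash
python3 -m crank '0 0 0 0 0 -.95 15;0 0 0 0 0 -.95 15;-.4 0 0 0 0 0 15;-.5 0 0 0 0 0 15;-.6 0 0 0 0 0 15;-.6 0 0 0 0 0 15;-.6 0 0 0 0 0 15;-.6 0 0 0 0 0 15;-.5 0 0 0 0 0 15;0 0 0 0 0 0 15' 80
python3 - <<'E'
from h import *
goal([.571,-.05,.081],90)
p,d=camera('top'); cv2.imwrite(f'pics/top6.png',p[:,:,::-1])
p,d=camera('side'); cv2.imwrite(f'pics/side6.png',p[:,:,::-1])
E
```

```text
clock: 8.5
position: [0.5643, -0.0489, 0.1197]
ee_rot: [-0.007, 1.0, 0.002, -0.002]
ft_force: [-0.0, -0.9, -1.3]
grip_width: 0.221
t 8.5 pos [ 0.5643 -0.0489  0.1197] tooly yaw 90.81 j [-0.32  0.4   0.4   1.83 -0.19  0.96  1.74]
shift units (tool now) [-0.17 -0.04  0.97] turn units [ 0.04 -0.03  0.1 ] | shift in goal frame [-0.17 -0.03  0.97] F [-0.  -0.9 -1.3] grip 18.9
```

View pics/side6.png

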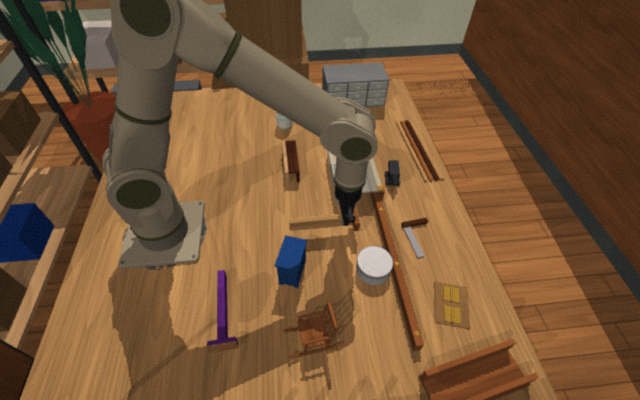

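The side view shows the pusher held level, heading +x, with its tail at (292,219) and its head at (357,222), clear of the tin. I lower it and let go.

```bash
python3 -m crank '0 0 .3 0 0 0 15;0 0 .3 0 0 0 15;0 0 .25 0 0 0 15;0 0 .1 0 0 0 15;0 0 0 0 0 0 15;0 0 0 0 0 0 15;0 0 0 0 0 0 50;0 0 0 0 0 0 50;0 0 0 0 0 0 50;0 0 0 0 0 0 50' 80
python3 - <<'E'
from h import *
goal([.571,-.05,.081],90)
E
```

```text
clock: 9.6
position: [0.5587, -0.0494, 0.0794]
ee_rot: [-0.006, 1.0, 0.004, -0.004]
ft_force: [0.2, -0.5, 0.3]
grip_width: 0.584
t 9.6 pos [ 0.5587 -0.0494  0.0794] tooly yaw 90.7 j [-0.31  0.45  0.38  1.86 -0.22  0.88  1.76]
shift units (tool now) [-0.31 -0.02 -0.04] turn units [ 0.05 -0.06  0.09] | shift in goal frame [-0.31 -0.02 -0.04] F [ 0.2 -0.5  0.3] grip 49.9
```

```bash
python3 -m crank '0 0 -.8 0 0 0 50;0 0 -.9 0 0 0 60;0 0 -.8 0 0 .5 85;0 0 0 0 0 1 85;0 0 0 0 0 1 85;0 0 0 0 0 1 85;0 0 0 0 0 1 85;0 0 0 0 0 1 85;0 0 0 0 0 1 85;0 0 0 0 0 1 85' 80
python3 -m crank '0 0 0 0 0 1 85;0 0 0 0 0 1 85;0 0 0 0 0 1 85;0 0 0 0 0 1 85;0 0 0 0 0 1 85;0 0 0 0 0 1 85;0 0 0 0 0 1 85;0 0 0 0 0 1 85;0 0 0 0 0 1 85;0 0 0 0 0 1 85'
python3 - <<'E'
from h import *
goal([.42,-.05,.17],-90)
p,d=camera('top'); cv2.imwrite(f'pics/top7.png',p[:,:,::-1])
E
```

```text
clock: 10.6
position: [0.5587, -0.0502, 0.1826]
ee_rot: [0.512, 0.859, 0.001, -0.006]
ft_force: [-1.0, 1.3, 0.6]
grip_width: 0.994
clock: 11.6
position: [0.5579, -0.0498, 0.1817]
ee_rot: [0.954, 0.301, -0.004, -0.005]
ft_force: [-0.5, -0.2, 0.3]
grip_width: 0.996
t 11.6 pos [ 0.5579 -0.0498  0.1817] tooly yaw -54.96 j [-0.7   0.4   0.87  1.81 -0.35  1.1  -0.66]
shift units (tool now) [-2.82 -1.97  0.33] turn units [-0.08  0.06  4.38] | shift in goal frame [-3.45  0.01  0.29] F [-0.5 -0.2  0.3] grip 85.1
```

```bash
python3 -m crank '0 0 0 0 0 .9 85;0 0 0 0 0 .9 85;0 0 0 0 0 .9 85;0 0 0 0 0 .9 85;0 0 0 0 0 .75 85;-.6 0 0 0 0 0 85;-.6 0 0 0 0 0 85;-.6 0 0 0 0 0 85;-.6 0 0 0 0 0 85;-.5 0 0 0 0 0 85' 80
python3 - <<'E'
from h import *
goal([.42,-.05,.17],-90)
o=get_obs()
p,d=camera('wrist'); cv2.imwrite(f'pics/wrist8.png',p[:,:,::-1])
w=cloud('wrist',d,o); X,Y,Z=w[...,0],w[...,1],w[...,2]
m=(Z>.03)&(Z<.05)&(X>.3)&(X<.65)&(Y>-.1)&(Y<0); P=np.stack([X[m],Y[m],Z[m]],1); print(len(P),P.min(0),P.max(0),P.mean(0))
for a in np.arange(.36,.6,.02):
    s=P[abs(P[:,0]-a)<.01]; print(round(a,2),s[:,1].min().round(4) if len(s) else '',s[:,1].max().round(4) if len(s) else '')
p,d=camera('top'); cv2.imwrite(f'pics/top8.png',p[:,:,::-1])
E
```

```text
clock: 12.65
position: [0.4397, -0.0489, 0.1808]
ee_rot: [1.0, 0.001, -0.007, -0.001]
ft_force: [-0.3, -1.1, 2.7]
grip_width: 0.999
t 12.65 pos [ 0.4397 -0.0489  0.1808] tooly yaw -89.9 j [-1.18  0.05  1.25  2.11 -0.06  1.03 -1.48]
shift units (tool now) [-0.49  0.03  0.28] turn units [-0.02  0.1   0.01] | shift in goal frame [-0.49  0.03  0.27] F [-0.3 -1.1  2.7] grip 85.3
8372 [ 0.38824702 -0.06085388  0.03513527] [ 0.56791082 -0.03845282  0.04079577] [ 0.49100884 -0.04962315  0.03847376]
0.36  
0.38 -0.0609 -0.042
0.4 -0.0608 -0.0412
0.42 -0.0604 -0.0407
0.44 -0.0601 -0.0408
0.46 -0.0597 -0.0403
0.48 -0.0598 -0.0399
0.5 -0.0596 -0.0395
0.52 -0.0592 -0.0391
0.54 -0.0588 -0.0388
0.56 -0.0584 -0.0385
0.58
```

View pics/wrist8.png

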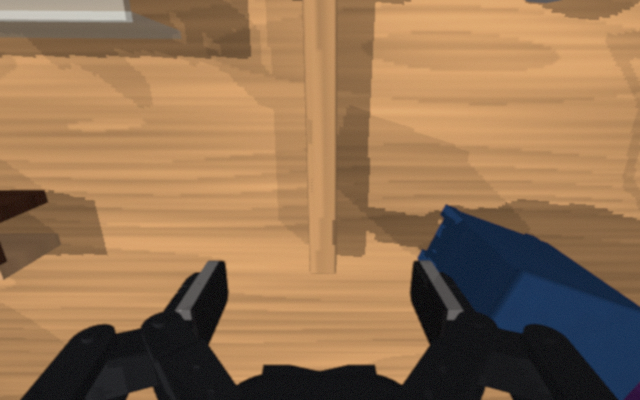

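View pics/top8.png

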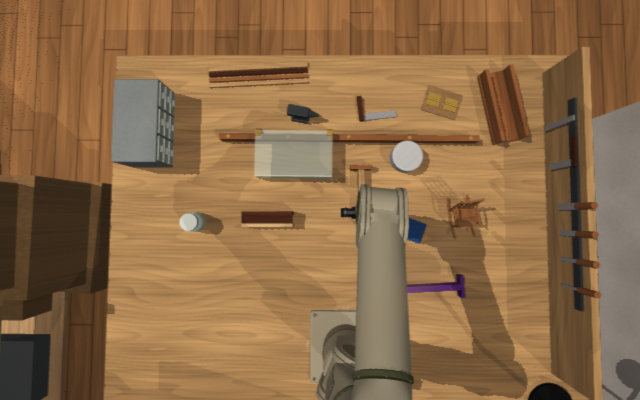

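```bash
python3 - <<'E'
from h import *
d=np.load('pics/top0.npy'); w=cloud('top',d); X,Y,Z=w[...,0],w[...,1],w[...,2]
m=(Z>.1)&(X>.3)&(X<.5)&(Y>-.3)&(Y<-.08); P=np.stack([X[m],Y[m]],1)*1000
print(cv2.boxPoints(cv2.minAreaRect(P.astype(np.float32))).round(0), np.median(Z[m]))
m=(Z>.02)&(X>.3)&(X<.6)&(Y>-.55)&(Y<-.28); print(X[m].min(),X[m].max(),Y[m].min(),Y[m].max(),Z[m].max())
goal([.430,-.0505,.079],-89.2)
E
```

```text
[[ 345. -221.]
 [ 405. -243.]
 [ 440. -148.]
 [ 380. -126.]] 0.11427075595317215
0.3583849185969547 0.4843096464389318 -0.4234395872625639 -0.3394409277986067 0.1390368445741672
t 12.75 pos [ 0.4388 -0.0482  0.1809] tooly yaw -89.88 j [-1.18  0.04  1.25  2.11 -0.06  1.04 -1.48]
shift units (tool now) [-0.19  0.08  2.55] turn units [-0.06  0.1  -0.09] | shift in goal frame [-0.22  0.06  2.55] F [-0.3  1.1  0.6] grip 84.6
```

```bash
python3 -m crank '-.15 .05 0 -.03 .05 -.05 55;-.05 .02 .2 0 .05 0 55;0 0 .4 0 0 0 55;0 0 .45 0 0 0 55;0 0 .45 0 0 0 55;0 0 .4 0 0 0 55;0 0 .3 0 0 0 55;0 0 .2 0 0 0 55;0 0 0 0 0 0 55;0 0 0 0 0 0 55' 80
python3 - <<'E'
from h import *
goal([.430,-.0505,.079],-89.2)
o=get_obs()
p,d=camera('wrist'); cv2.imwrite(f'pics/wrist9.png',p[:,:,::-1])
E
```

```text
clock: 13.75
position: [0.4366, -0.0514, 0.0768]
ee_rot: [1.0, 0.013, 0.003, -0.0]
ft_force: [-0.2, 0.1, -0.0]
grip_width: 0.645
t 13.75 pos [ 0.4366 -0.0514  0.0768] tooly yaw -88.56 j [-0.92  0.36  1.05  2.2  -0.43  0.8  -1.14]
shift units (tool now) [-0.16 -0.03 -0.06] turn units [-0.   -0.04  0.08] | shift in goal frame [-0.16 -0.02 -0.06] F [-0.2  0.1 -0. ] grip 55.1
```

View pics/wrist9.png

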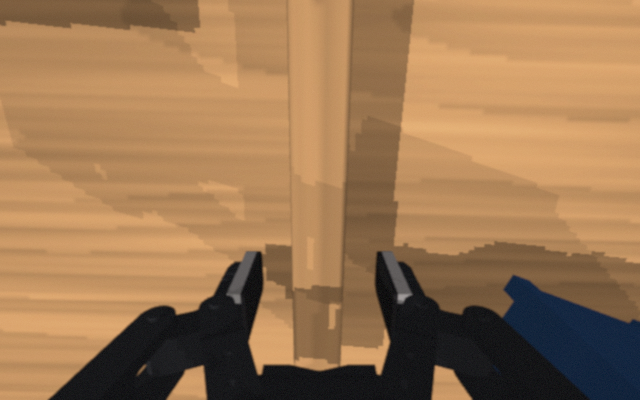

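```bash
python3 -m crank '-.16 0 -.06 0 0 .05 55;0 0 0 0 0 0 55;0 0 0 0 0 0 15;0 0 0 0 0 0 15;0 0 0 0 0 0 15;0 0 0 0 0 0 15;0 0 0 0 0 0 15;0 0 0 0 0 0 15;0 0 -.4 0 0 0 15;0 0 -.5 0 0 0 15' 100
python3 - <<'E'
from h import *
goal([.430,-.0505,.079],-89.2)
o=get_obs()
p,d=camera('wrist'); cv2.imwrite(f'pics/wrist10.png',p[:,:,::-1])
w=cloud('wrist',d,o); X,Y,Z=w[...,0],w[...,1],w[...,2]
m=(Z>.05)&(X>.45)&(X<.65)&(Y>-.1)&(Y<0); P=np.stack([X[m],Y[m],Z[m]],1);
for a in np.arange(.46,.6,.02):
    s=P[abs(P[:,0]-a)<.01]; print(round(a,2),np.median(s,0).round(4) if len(s) else '')
E
```

```text
clock: 14.8
position: [0.4289, -0.051, 0.1164]
ee_rot: [1.0, 0.009, 0.003, -0.001]
ft_force: [0.2, -0.8, -1.1]
grip_width: 0.221
t 14.8 pos [ 0.4289 -0.051   0.1164] tooly yaw -88.93 j [-1.07  0.23  1.19  2.19 -0.29  0.87 -1.26]
shift units (tool now) [ 0.02 -0.01  0.94] turn units [-0.02 -0.04  0.03] | shift in goal frame [ 0.03 -0.01  0.94] F [ 0.2 -0.8 -1.1] grip 18.9
0.46 [ 0.4603 -0.0501  0.0735]
0.48 [ 0.4803 -0.0498  0.0733]
0.5 [ 0.5005 -0.0495  0.0732]
0.52 [ 0.5205 -0.0491  0.0731]
0.54 [ 0.5334 -0.0491  0.073 ]
0.56 
0.58
```

View pics/wrist10.png

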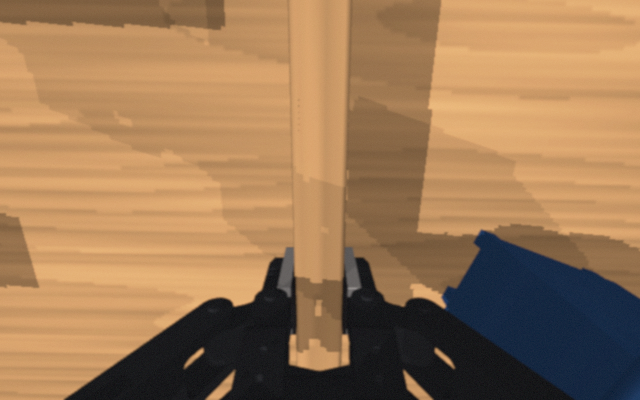

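```bash
python3 -m crank '.2 0 -.4 0 0 0 15;.3 0 -.5 0 0 0 15;.4 0 -.5 0 0 0 15;.5 0 -.4 0 0 0 15;.5 0 -.3 0 0 0 15;.3 0 0 0 0 -.6 15;0 0 0 0 0 -.9 15;0 0 0 0 0 -.9 15;0 0 0 0 0 -.9 15;0 0 0 0 0 -.9 15' 100
python3 - <<'E'
from h import *
goal([.622,-.45,.2],0)
E
```

```text
clock: 15.85
position: [0.5199, -0.047, 0.203]
ee_rot: [0.951, 0.31, 0.004, -0.003]
ft_force: [0.4, 0.6, -0.4]
grip_width: 0.221
t 15.85 pos [ 0.5199 -0.047   0.203 ] tooly yaw -53.91 j [-0.86  0.28  1.    1.9  -0.27  1.1  -0.69]
shift units (tool now) [-3.87  9.64  0.02] turn units [ 0.01 -0.06 -6.74] | shift in goal frame [-10.07   2.55   0.07] F [ 0.4  0.6 -0.4] grip 18.9
```

```bash
python3 -m crank '0 0 0 0 0 -.9 15;0 0 0 0 0 -.9 15;0 0 0 0 0 -.9 15;0 0 0 0 0 -.9 15;0 0 0 0 0 -.9 15;0 0 0 0 0 -.9 15;0 0 0 0 0 -.7 15;0 0 0 0 0 -.5 15;-.3 .2 0 0 0 0 15;-.5 .3 0 0 0 0 15' 100
python3 - <<'E'
from h import *
goal([.622,-.45,.2],0)
E
```

```text
clock: 16.85
position: [0.5391, -0.0745, 0.1964]
ee_rot: [0.695, 0.719, 0.004, -0.005]
ft_force: [0.3, 0.8, -1.9]
grip_width: 0.22
t 16.85 pos [ 0.5391 -0.0745  0.1964] tooly yaw 1.93 j [-0.63  0.31  0.82  1.84 -0.27  1.1   0.32]
shift units (tool now) [-9.45  1.75 -0.21] turn units [-0.01 -0.09  0.24] | shift in goal frame [-9.39  2.07 -0.09] F [ 0.3  0.8 -1.9] grip 18.8
```

```bash
python3 -m crank '-.7 .15 0 0 0 .3 15;-.9 .2 0 0 0 .3 15;-.95 .2 0 0 0 .2 15;-.95 .2 0 0 0 0 15;-.95 .2 0 0 0 0 15;-.95 .2 0 0 0 0 15;-.95 .2 0 0 0 0 15;-.95 .2 0 0 0 0 15;-.9 .2 0 0 0 0 15;-.6 .1 0 0 0 0 15' 100
python3 - <<'E'
from h import *
goal([.622,-.45,.2],-3)
print(at_z('top',407.5,155.8,.05))
for u in (130,500,): pass
o=get_obs()
p,d=camera('wrist'); cv2.imwrite(f'pics/wrist11.png',p[:,:,::-1]); np.save('pics/w11.npy',d)
p,d=camera('top'); cv2.imwrite(f'pics/top11.png',p[:,:,::-1]); np.save('pics/t11.npy',d)
E
```

```text
clock: 17.85
position: [0.5972, -0.4377, 0.179]
ee_rot: [0.731, 0.683, 0.005, -0.01]
ft_force: [-0.4, 0.5, -1.9]
grip_width: 0.216
t 17.85 pos [ 0.5972 -0.4377  0.179 ] tooly yaw -3.9 j [ 0.13  0.79  0.76  1.26 -0.54  1.31  0.82]
shift units (tool now) [-0.25  0.64 -0.54] turn units [-0.06 -0.15 -0.11] | shift in goal frame [-0.27  0.64 -0.53] F [-0.4  0.5 -1.9] grip 18.4
[ 0.62523649 -0.19913434  0.05      ]
```

View pics/wrist11.png

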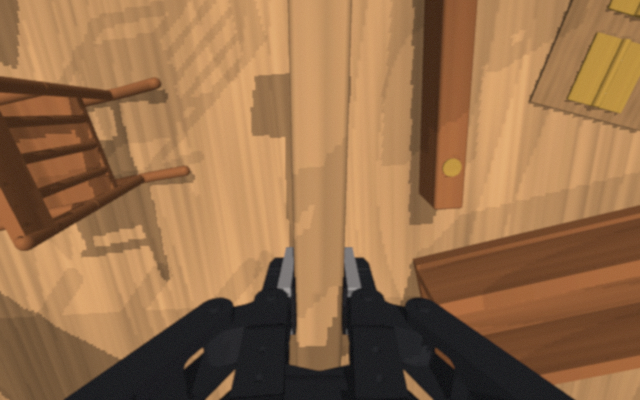

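View pics/top11.png

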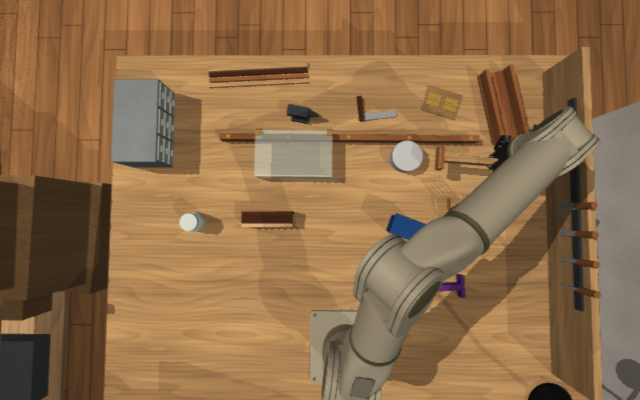

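```bash
python3 - <<'E'
from h import *
d=np.load('pics/top0.npy'); w=cloud('top',d); X,Y,Z=w[...,0],w[...,1],w[...,2]
m=(Z>.015)&(X>.55)&(X<.95)&(Y<-.44)&(Y>-.6); P=np.stack([X[m],Y[m],Z[m]],1)
print(P.min(0),P.max(0)); print(P[np.argsort(P[:,0])[:5]])
for c in np.arange(-.45,-.6,-.01):
    s=P[abs(P[:,1]-c)<.006]
    if len(s): print(round(c,2),s[:,0].min().round(3),s[s[:,0].argmin()].round(3))
E
```

```text
[ 0.67397913 -0.59028425  0.01500474] [ 0.92847692 -0.44970217  0.06637094]
[[ 0.67397913 -0.49867141  0.03751673]
 [ 0.67473321 -0.49942321  0.04999051]
 [ 0.67476029 -0.49483116  0.01700722]
 [ 0.67492235 -0.5017952   0.01629252]
 [ 0.67505182 -0.49878781  0.01560599]]
-0.45 0.862 [ 0.862 -0.456  0.016]
-0.46 0.828 [ 0.828 -0.462  0.016]
-0.47 0.78 [ 0.78  -0.476  0.028]
-0.48 0.736 [ 0.736 -0.483  0.016]
-0.49 0.675 [ 0.675 -0.495  0.017]
-0.5 0.674 [ 0.674 -0.499  0.038]
-0.51 0.676 [ 0.676 -0.505  0.06 ]
-0.52 0.678 [ 0.678 -0.518  0.017]
-0.53 0.682 [ 0.682 -0.528  0.017]
-0.54 0.685 [ 0.685 -0.538  0.017]
-0.55 0.685 [ 0.685 -0.546  0.015]
-0.56 0.695 [ 0.695 -0.561  0.018]
-0.57 0.69 [ 0.69  -0.576  0.04 ]
-0.58 0.69 [ 0.69  -0.576  0.04 ]
-0.59 0.692 [ 0.692 -0.585  0.047]
```

```bash
python3 - <<'E'
from h import *
goal([.616,-.434,.081],-3)
d=np.load('pics/t11.npy'); w=cloud('top',d); X,Y,Z=w[...,0],w[...,1],w[...,2]
m=(Z>.09)&(Z<.16)&(X>.54)&(X<.68)&(Y>-.30)&(Y<-.25);P=np.stack([X[m],Y[m]],1)*1000
print(cv2.minAreaRect(P.astype(np.float32)),np.median(Z[m]),P.min(0),P.max(0))
m=(Z>.09)&(Z<.16)&(X>.57)&(X<.63)&(Y>-.40)&(Y<-.30);P=np.stack([X[m],Y[m],Z[m]],1)
for c in np.arange(-.39,-.3,.02):
    s=P[abs(P[:,1]-c)<.01]; print(round(c,2),np.median(s,0).round(4) if len(s) else '')
E
```

```text
t 17.95 pos [ 0.5955 -0.4395  0.1786] tooly yaw -4.11 j [ 0.14  0.79  0.76  1.26 -0.54  1.31  0.81]
shift units (tool now) [0.13 0.52 2.44] turn units [-0.07 -0.14 -0.14] | shift in goal frame [0.16 0.5  2.44] F [-0.2 -0.1 -1.8] grip 19.0
((607.8317260742188, -286.3481140136719), (26.437591552734375, 70.57715606689453), 86.01229858398438) 0.13652180306480433 [ 572.69897204 -299.36886682] [ 643.80285403 -271.14993296]
-0.39 [ 0.596  -0.3908  0.1365]
-0.37 [ 0.5984 -0.3705  0.1371]
-0.35 [ 0.5998 -0.3494  0.137 ]
-0.33 [ 0.601  -0.3307  0.1371]
-0.31 [ 0.6041 -0.3094  0.1371]
```

```bash
python3 -m crank '.05 .25 0 0 0 -.1 15;.05 .25 0 0 -.03 -.04 15;0 0 .2 0 0 0 15;0 0 .4 0 0 0 15;0 0 .4 0 0 0 15;0 0 .4 0 0 0 15;0 0 .4 0 0 0 15;0 0 .3 0 0 0 15;0 0 0 0 0 0 15;0 0 0 0 0 0 15' 100
python3 - <<'E'
from h import *
goal([.616,-.434,.0815],-3)
p,d=camera('top'); w=cloud('top',d); X,Y,Z=w[...,0],w[...,1],w[...,2]
cv2.imwrite('pics/top12.png',cv2.resize(p[110:190,350:510,::-1],None,fx=5,fy=5))
m=(Z>.025)&(Z<.1)&(X>.55)&(X<.67)&(Y>-.30)&(Y<-.253);P=np.stack([X[m],Y[m]],1)*1000
print(cv2.minAreaRect(P.astype(np.float32)),np.median(Z[m]),P.min(0),P.max(0))
m=(Z>.02)&(Z<.16)&(X>.59)&(X<.65)&(Y>-.40)&(Y<-.28);P=np.stack([X[m],Y[m],Z[m]],1)
for c in np.arange(-.39,-.27,.02):
    s=P[abs(P[:,1]-c)<.01]; print(round(c,2),np.median(s,0).round(4) if len(s) else '')
p,d=camera('side'); cv2.imwrite('pics/side12.png',cv2.resize(p[220:370,320:480,::-1],None,fx=4,fy=4))
E
```

```text
clock: 18.95
position: [0.6181, -0.4289, 0.0821]
ee_rot: [0.723, 0.691, 0.003, -0.012]
ft_force: [0.6, -0.1, -1.5]
grip_width: 0.222
t 18.95 pos [ 0.6181 -0.4289  0.0821] tooly yaw -2.56 j [ 0.14  0.91  0.7   1.28 -0.59  1.19  0.84]
shift units (tool now) [-0.13 -0.05  0.01] turn units [-0.09 -0.15  0.05] | shift in goal frame [-0.13 -0.05  0.02] F [ 0.6 -0.1 -1.5] grip 18.9
((625.0399169921875, -280.332763671875), (39.54239273071289, 69.02999114990234), 87.2192611694336) 0.04084144174096349 [ 590.85529988 -299.60848391] [ 660.19611034 -259.18503519]
-0.39 [ 0.6201 -0.3942  0.0429]
-0.37 [ 0.6199 -0.3691  0.0414]
-0.35 [ 0.6198 -0.3508  0.0409]
-0.33 [ 0.6228 -0.3297  0.0414]
-0.31 [ 0.6233 -0.3102  0.0416]
-0.29 [ 0.6228 -0.2903  0.0407]
```

View pics/top12.png

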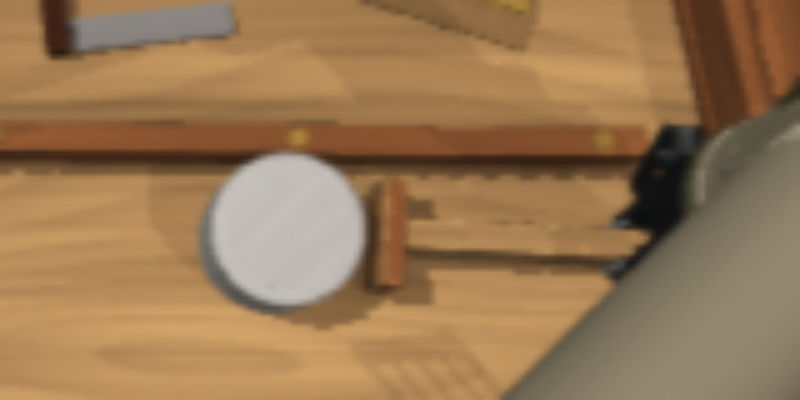

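View pics/side12.png

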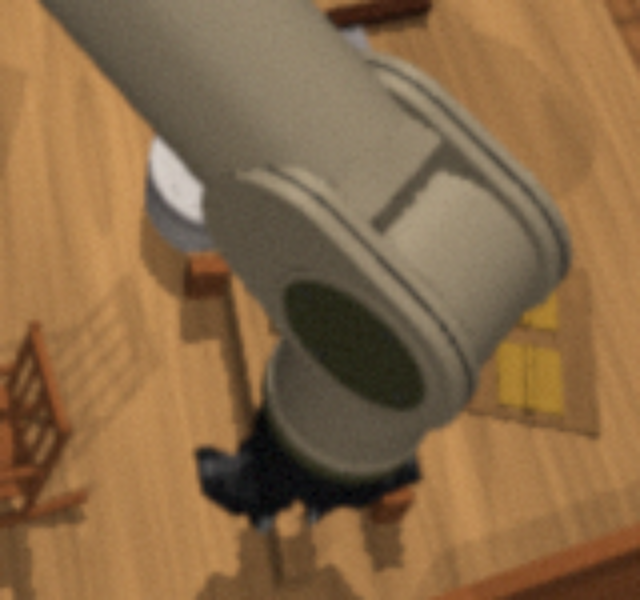

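```bash
python3 -m crank '.12 -.005 .003 0 0 0 15;.2 -.01 .005 0 0 0 15;.25 -.01 .005 0 0 0 15;.25 -.01 .005 0 0 0 15;.25 -.01 .005 0 0 0 15;.25 -.01 .005 0 0 0 15;.25 -.01 .005 0 0 0 15;.25 -.01 .005 0 0 0 15;.25 -.01 .005 0 0 0 15;.2 -.01 .005 0 0 0 15' 100
cat > chk.py <<'E'
from h import *
import sys
o=get_obs(); goal([.6205,-.047,.0815],-2.6)
p,d=camera('top'); w=cloud('top',d); X,Y,Z=w[...,0],w[...,1],w[...,2]
cv2.imwrite(f'pics/{sys.argv[1]}.png',cv2.resize(p[110:190,220:420,::-1],None,fx=4,fy=4))
Rt,pp=wrist_pose(o); h=Rt[:,0]; f=pp+h*.169; print('face est',f.round(4),'R20',Rt[2,0].round(4))
E
python3 chk.py a1
```

```text
clock: 20.05
position: [0.6186, -0.3325, 0.0852]
ee_rot: [0.723, 0.691, 0.003, -0.009]
ft_force: [-0.1, -2.2, -1.7]
grip_width: 0.221
t 20.05 pos [ 0.6186 -0.3325  0.0852] tooly yaw -2.61 j [-0.04  0.8   0.71  1.45 -0.57  1.11  0.74]
shift units (tool now) [ 7.13 -0.28  0.21] turn units [-0.06 -0.12 -0.  ] | shift in goal frame [ 7.13 -0.28  0.09] F [-0.1 -2.2 -1.7] grip 18.8
face est [ 0.6263 -0.1637  0.0879] R20 0.0161
```

View pics/a1.png

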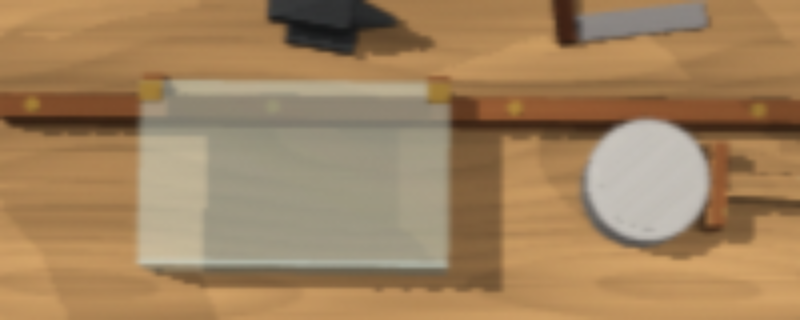

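```bash
python3 -m crank '.2 -.01 .02 0 0 0 15;.25 -.01 .02 0 0 0 15;.25 -.01 .02 0 0 0 15;.25 -.01 .02 0 0 0 15;.25 -.01 .015 0 0 0 15;.25 -.01 .01 0 0 0 15;.25 -.01 .01 0 0 0 15;.25 -.01 .01 0 0 0 15;.25 -.01 .01 0 0 0 15;.25 -.01 .01 0 0 0 15' 100
python3 chk.py a2
```

```text
clock: 21.1
position: [0.6191, -0.2277, 0.0822]
ee_rot: [0.724, 0.69, 0.003, -0.007]
ft_force: [-0.3, -4.0, 1.0]
grip_width: 0.218
t 21.1 pos [ 0.6191 -0.2277  0.0822] tooly yaw -2.71 j [-0.23  0.73  0.73  1.59 -0.55  1.05  0.61]
shift units (tool now) [ 4.51 -0.18  0.08] turn units [-0.05 -0.1  -0.01] | shift in goal frame [ 4.51 -0.17  0.02] F [-0.3 -4.   1. ] grip 18.6
face est [ 0.6271 -0.0589  0.0846] R20 0.0143
```

View pics/a2.png

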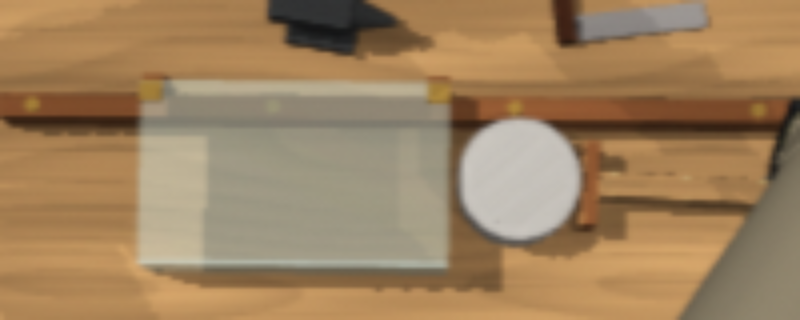

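The tin (px (520,180) in the crop) follows close to the fence and is now at the hood's mouth.

```bash
python3 -m crank '.25 -.01 .007 0 0 0 15;.25 -.01 .007 0 0 0 15;.25 -.01 .007 0 0 0 15;.25 -.01 .007 0 0 0 15;.25 -.01 .007 0 0 0 15;.25 -.01 .007 0 0 0 15;.25 -.01 .007 0 0 0 15;.25 -.01 .007 0 0 0 15;.25 -.01 .007 0 0 0 15;.25 -.01 .007 0 0 0 15' 100
python3 chk.py a3
```

```text
clock: 22.15
position: [0.6199, -0.1204, 0.0815]
ee_rot: [0.724, 0.69, 0.003, -0.006]
ft_force: [-0.4, -5.1, 2.7]
grip_width: 0.22
t 22.15 pos [ 0.6199 -0.1204  0.0815] tooly yaw -2.74 j [-0.42  0.67  0.73  1.68 -0.53  1.01  0.46]
shift units (tool now) [ 1.83 -0.07  0.02] turn units [-0.04 -0.09 -0.02] | shift in goal frame [ 1.83 -0.07  0.  ] F [-0.4 -5.1  2.7] grip 18.8
face est [0.628  0.0484 0.0837] R20 0.0127
```

View pics/a3.png

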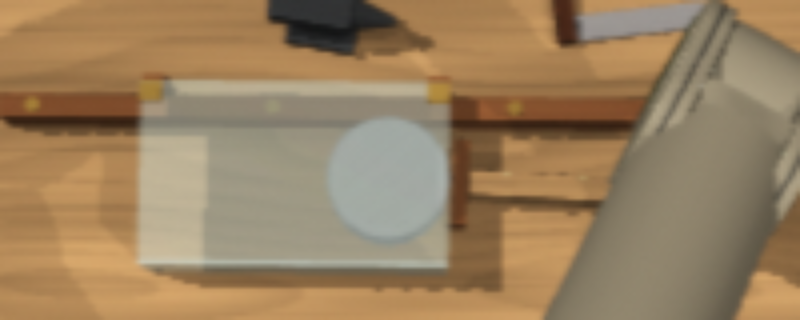

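```bash
python3 - <<'E'
from h import *
p=cv2.imread('pics/top0.png')
l,r=at_z('top',254.4,165,.068),at_z('top',332,165,.068); print(l,r,(l+r)/2)
print(at_z('top',316.6,155,.05))
# side view hood: crop for edges
q=cv2.imread('pics/side0.png'); cv2.imwrite('pics/hs.png',cv2.resize(q[130:215,315:400],None,fx=7,fy=7,interpolation=cv2.INTER_CUBIC))
E
```

```text
[0.59076365 0.29701105 0.068     ] [0.59165932 0.04693342 0.068     ] [0.59121148 0.17197223 0.068     ]
[0.62692094 0.09704218 0.05      ]
```

View pics/hs.png

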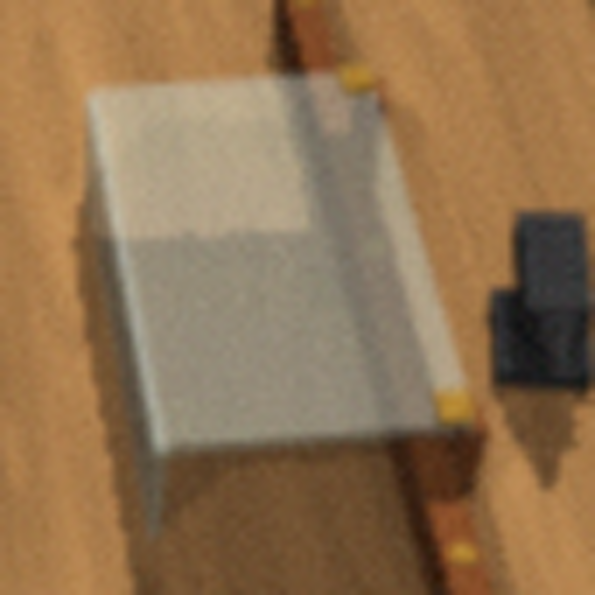

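```bash
python3 -m crank '.22 -.01 .005 0 0 0 15;.22 -.01 .005 0 0 0 15;.22 -.01 .005 0 0 0 15;.22 -.01 .005 0 0 0 15;.22 -.01 .005 0 0 0 15;.2 -.01 .005 0 0 0 15;.15 -.005 .003 0 0 0 15;.12 -.005 .003 0 0 0 15;.08 0 0 0 0 0 15;.05 0 0 0 0 0 15' 100
python3 chk.py a4
```

```text
clock: 23.2
position: [0.62, -0.0475, 0.0815]
ee_rot: [0.724, 0.69, 0.002, -0.006]
ft_force: [-0.5, -4.6, 3.2]
grip_width: 0.216
t 23.2 pos [ 0.62   -0.0475  0.0815] tooly yaw -2.75 j [-0.54  0.65  0.73  1.71 -0.52  0.99  0.34]
shift units (tool now) [ 0.01  0.01 -0.  ] turn units [-0.04 -0.08 -0.02] | shift in goal frame [ 0.01  0.01 -0.  ] F [-0.5 -4.6  3.2] grip 18.5
face est [0.6281 0.1213 0.0834] R20 0.0111
```

View pics/a4.png

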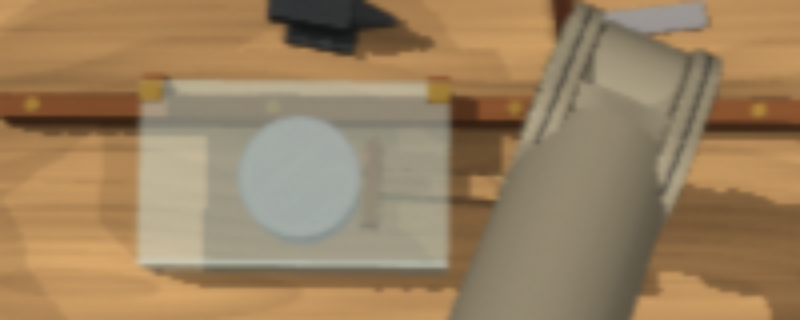

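```bash
python3 - <<'E'
from h import *
p,_=camera('top'); b=cv2.imread('pics/top0.png')[:,:,::-1]
q,_=camera('side'); 
print(at_z('top',294.75,155,.05))
row=p[155].astype(int); print([(u,*row[u]) for u in range(274,284)],[(u,*row[u]) for u in range(306,318)])
cv2.imwrite('pics/s4.png',cv2.resize(q[130:215,315:400,::-1],None,fx=7,fy=7,interpolation=cv2.INTER_CUBIC))
# predicted outlines
for yc in (.166,.172):
    t=np.linspace(0,2*np.pi,40); C=np.stack([.627+.05*np.cos(t),yc+.05*np.sin(t),0*t+.05],1)
    for n in('top','side'):
        u=proj(n,C); print(yc,n,u.min(0).round(1),u.max(0).round(1))
E
```

```text
[0.62669333 0.16855904 0.05      ]
[(274, np.int64(158), np.int64(153), np.int64(132)), (275, np.int64(158), np.int64(153), np.int64(132)), (276, np.int64(157), np.int64(152), np.int64(131)), (277, np.int64(158), np.int64(152), np.int64(132)), (278, np.int64(157), np.int64(153), np.int64(135)), (279, np.int64(157), np.int64(158), np.int64(147)), (280, np.int64(161), np.int64(168), np.int64(162)), (281, np.int64(163), np.int64(170), np.int64(165)), (282, np.int64(164), np.int64(171), np.int64(165)), (283, np.int64(162), np.int64(169), np.int64(164))] [(306, np.int64(163), np.int64(170), np.int64(163)), (307, np.int64(164), np.int64(171), np.int64(164)), (308, np.int64(162), np.int64(169), np.int64(163)), (309, np.int64(156), np.int64(160), np.int64(151)), (310, np.int64(147), np.int64(146), np.int64(130)), (311, np.int64(143), np.int64(136), np.int64(118)), (312, np.int64(144), np.int64(134), np.int64(116)), (313, np.int64(145), np.int64(134), np.int64(116)), (314, np.int64(145), np.int64(136), np.int64(118)), (315, np.int64(147), np.int64(141), np.int64(123)), (316, np.int64(150), np.int64(145), np.int64(126)), (317, np.int64(151), np.int64(146), np.int64(127))]
0.166 top [280.3 139.8] [310.8 170.1]
0.166 side [337.6 160. ] [366.4 180.4]
0.172 top [278.5 139.8] [309.  170.1]
0.172 side [337.4 158.8] [366.1 179.1]
```

View pics/s4.png

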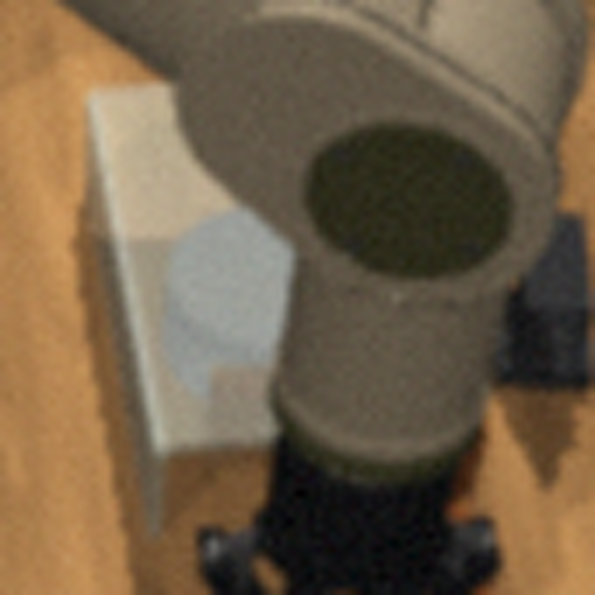

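```bash
python3 -m crank '.04 0 0 0 0 0 15;.02 0 0 0 0 0 15;0 0 0 0 0 0 15;-.1 .005 0 0 0 0 15;-.2 .01 0 0 0 0 15;-.3 .015 -.005 0 0 0 15;-.3 .015 -.005 0 0 0 15;-.3 .015 -.005 0 0 0 15;-.3 .015 -.005 0 0 0 15;-.3 .015 -.005 0 0 0 15' 100
python3 chk.py a5
```

```text
clock: 24.35
position: [0.6235, -0.1102, 0.0818]
ee_rot: [0.72, 0.694, 0.008, -0.01]
ft_force: [-0.2, 3.0, 5.0]
grip_width: 0.22
t 24.35 pos [ 0.6235 -0.1102  0.0818] tooly yaw -2.15 j [-0.42  0.67  0.72  1.67 -0.54  1.01  0.46]
shift units (tool now) [ 1.58 -0.13  0.05] turn units [-0.03 -0.18  0.06] | shift in goal frame [ 1.57 -0.15  0.01] F [-0.2  3.   5. ] grip 18.8
face est [0.6298 0.0586 0.086 ] R20 0.025
```

View pics/a5.png

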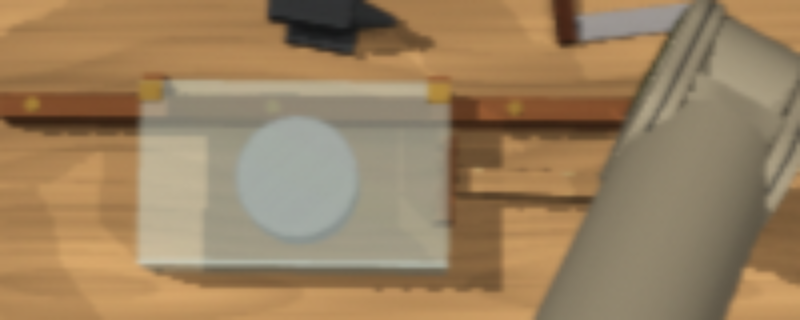

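```bash
python3 -m crank '-.3 .01 -.01 0 -.02 0 15;-.3 .01 -.01 0 -.02 0 15;-.3 .01 -.01 0 -.02 0 15;-.3 .01 -.01 0 0 0 15;-.3 .01 -.01 0 0 0 15;-.3 .01 -.01 0 0 0 15;-.3 .01 -.01 0 0 0 15;-.2 0 0 0 0 0 15;0 0 0 0 0 0 15;0 0 0 0 0 0 15' 100
python3 chk.py a6
```

```text
clock: 25.4
position: [0.6203, -0.2143, 0.0815]
ee_rot: [0.722, 0.692, 0.003, -0.007]
ft_force: [0.3, 1.9, 1.8]
grip_width: 0.218
t 25.4 pos [ 0.6203 -0.2143  0.0815] tooly yaw -2.47 j [-0.25  0.72  0.73  1.6  -0.55  1.04  0.6 ]
shift units (tool now) [ 4.18 -0.17  0.06] turn units [-0.05 -0.1   0.02] | shift in goal frame [ 4.18 -0.18  0.  ] F [0.3 1.9 1.8] grip 18.6
face est [ 0.6276 -0.0455  0.0839] R20 0.0142
```

View pics/a6.png

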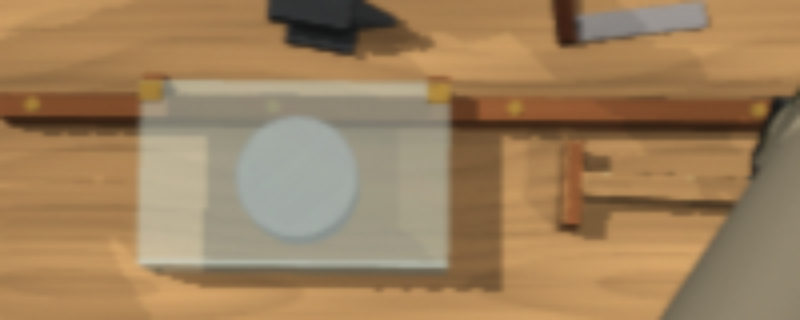

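The pusher's head (crop (572,185)) is clear of the hood and the tin stands at crop (297,178). I release and lift off.

```bash
python3 -m crank '0 0 0 0 0 0 50;0 0 0 0 0 0 50;0 0 0 0 0 0 50;0 0 0 0 0 0 50;0 0 0 0 0 0 50;0 0 -.3 0 0 0 50;0 0 -.6 0 0 0 50;0 0 -.9 0 0 0 50;0 0 -.9 0 0 0 50;0 0 -.9 0 0 0 50' 60
python3 -m crank '0 0 -.8 0 0 0 50;-.4 -.9 -.4 0 0 0 50;-.4 -.9 0 0 0 0 50;-.4 -.9 0 0 0 0 50;-.4 -.9 0 0 0 0 50;-.4 -.9 0 0 0 0 50;0 0 0 0 0 0 50;0 0 0 0 0 0 50;0 0 0 0 0 0 50;0 0 0 0 0 0 50'
python3 - <<'E'
from h import *
goal([.62,-.2,.2],-3)
for n in('top','side'):
    p,d=camera(n); cv2.imwrite(f'pics/{n}_f.png',p[:,:,::-1]); np.save(f'pics/{n}_f.npy',d)
    w=cloud(n,d); X,Y,Z=w[...,0],w[...,1],w[...,2]
    m=(Z>.03)&(Z<.05)&(X>.56)&(X<.67)&(Y>-.26)&(Y<0);P=np.stack([X[m],Y[m],Z[m]],1); print(n,len(P),P.min(0),P.max(0),np.median(P,0))
E
```

```text
clock: 26.45
position: [0.6194, -0.2133, 0.2277]
ee_rot: [0.721, 0.692, 0.0, -0.011]
ft_force: [0.3, 0.2, 0.5]
grip_width: 0.588
clock: 27.45
position: [0.4316, -0.2926, 0.2911]
ee_rot: [0.722, 0.692, 0.007, -0.005]
ft_force: [-0.2, 0.2, 1.3]
grip_width: 0.584
t 27.45 pos [ 0.4316 -0.2926  0.2911] tooly yaw -2.5 j [-0.38  0.15  1.    1.79 -0.15  1.28  0.61]
shift units (tool now) [2.48 4.6  2.33] turn units [ 0.02 -0.12  0.06] | shift in goal frame [2.56 4.58 2.28] F [-0.2  0.2  1.3] grip 49.9
top 487 [ 0.59321514 -0.25555571  0.0300223 ] [ 0.66307736 -0.04498826  0.04854515] [ 0.62275623 -0.13090868  0.04003799]
side 555 [ 0.59325694 -0.25743204  0.03010387] [ 0.66180369 -0.04439295  0.04557149] [ 0.62213817 -0.1405926   0.03989504]
```

View pics/top_f.png

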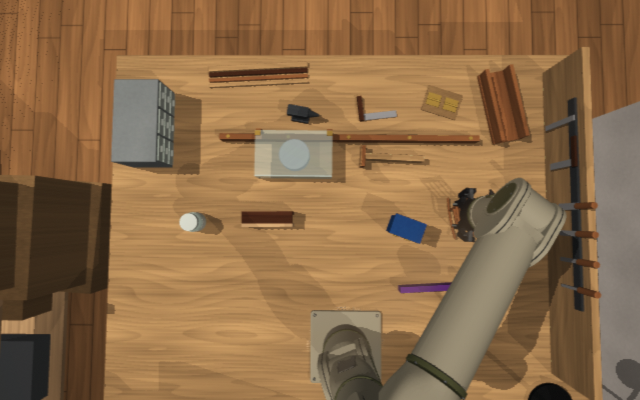

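View pics/side_f.png

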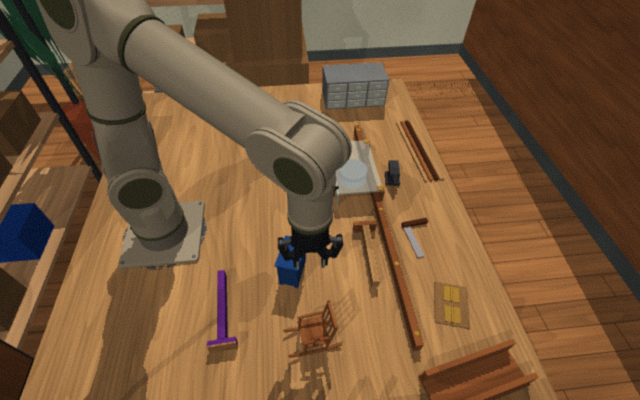

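The tin is at (294,154) in the top view, inside the hood. The pusher lies with its head at (362,157), clear of the hood, and the arm touches nothing.

```bash
python3 - <<'E'
from h import *
p=cv2.imread('pics/top_f.png')[:,:,::-1].astype(int)
b=cv2.imread('pics/top0.png')[:,:,::-1].astype(int)
r=(p-b)[152:158].mean(0)[:,2]; u=[k for k in range(265,325) if r[k]>12]; print(u[0],u[-1],at_z('top',(u[0]+u[-1])/2,155,.05))
c=(p-b)[:,290:298].mean(1)[:,2]; v=[k for k in range(130,180) if c[k]>8]; print(v[0],v[-1])
hand_in()
E
```

```text
279 309 [0.62668551 0.17101605 0.05      ]
139 169
the job is handed in; nothing more can be done
```

I drew the pusher out of its sleeve, put it down and took it again about 41 mm from its tail. I then turned it and pushed the tin along the fence with the cork face into the hood. After that I drew the pusher back, released it and handed the job in at about 27.5 s on the robot's clock.

- **Tin:** the last check put its centre at about (0.627, 0.171). The hood's middle is at y ≈ 0.172, so it is within a few millimetres of midway. Going by the measured fence line, it is still close to the fence.
- **Pusher:** it lies flat on the desk with its head face at y ≈ -0.045, about 90 mm outside the hood's end.
- **Other things:** the dresser, chair, jar, anvil, square and purple look-alike look unmoved in the last two views. I judged that by eye; the arm hid the chair and part of the look-alike from the top camera, and the side view shows them.
- **Disagreement:** just before a last 2 mm push, the arm's own position and the camera differed by 1 to 3 mm about the tin's place. I went by the camera.
- **Slip:** the pusher rode about 4 mm off the desk for part of the first stretch of the push, and I lowered it on the next move.

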